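# Set out the socket display on the shop counter

## Task

Set out the socket display on the dark mat: stand the big black socket in the middle of the yellow plinth, the tall slim chrome socket in the middle of the red plinth, the blue-banded socket on the mat midway between the two plinths, and the small orange-banded socket centred on top of the blue-banded one, all upright as they stand now and let go. Do not disturb the green-banded socket, the red bit case or the yellow tape measure.

Things in the scene. Friction and masses are not known exactly. Their poses are not given: they have to be found in the camera images.
- black_socket: Big plain black socket, a solid upright cylinder 44 mm in diameter and 52 mm high, about 0.3 kg, with a small grey square on its flat top. Origin: centre of its underside; z axis up along its axis. Loose, stands upright at the start.
- tall_socket: Tall slim chrome socket without a coloured band, an upright cylinder 30 mm in diameter and 66 mm high, about 0.2 kg, with a small black square on its flat top. Origin: centre of its underside; z axis up along its axis. Loose, stands upright at the start.
- blue_socket: Chrome socket with a blue band round its side and a blue top with a small black square, an upright cylinder 40 mm in diameter and 40 mm high, about 0.2 kg; its flat top carries another socket. Origin: centre of its underside; z axis up along its axis. Loose, stands upright at the start.
- orange_socket: Small chrome socket with an orange band and an orange top with a small black square, an upright cylinder 28 mm in diameter and 28 mm high, about 0.07 kg. Origin: centre of its underside; z axis up along its axis. Loose, stands upright at the start.
- green_socket: Chrome socket with a green band and a green top with a small black square, otherwise like the blue-banded one (40 mm in diameter, 40 mm high). Not part of the display: it stays where it is. Origin: centre of its underside.
- yellow_plinth: Yellow disc 72 mm in diameter and 14 mm high, fixed on the mat near one end. Origin: centre of its underside, on the mat's top face (3 mm above the counter), so its flat top is 14 mm above the origin.
- red_plinth: Red disc 72 mm in diameter and 14 mm high, fixed on the mat near its other end, 200 mm from the yellow one centre to centre; which end is which varies. Origin: centre of its underside, on the mat's top face, so its flat top is 14 mm above the origin.
- mat: Dark rubber display mat, 280 x 100 mm and 3 mm thick, fixed on the counter. Origin: centre of its underside, on the counter, midway between the two plinths; its long side runs along its y axis, with the plinths' centres at 100 mm to either side; z up.
- bit_case: Small red bit case with a black stripe, 45 x 60 x 20 mm, loose on the counter near the robot, a bystander to be left alone. Origin: centre of its underside.
- tape_measure: Yellow tape measure with a black disc on top, 60 x 60 x 30 mm, loose on the counter near the robot, a bystander to be left alone. Origin: centre of its underside.
Mind the look-alikes: they are no part of the job. Leave any purple or turquoise look-alike of the black_socket alone.

How it is judged:
At the end, for the whole second after the job is handed in: Black socket on the yellow plinth, tall one on the red, blue-banded one on the mat midway between (each within 12 mm of centre), orange-banded one on the blue-banded (within 9 mm); all seated within 4 mm in height, upright within 0.1 rad, at rest (below 10 mm/s, 0.1 rad/s) (horizontal distance between black_socket and yellow_plinth below 0.012 m and z of black_socket in the frame of yellow_plinth between 0.01 and 0.018 m and angle between each of black_socket, tall_socket, blue_socket, orange_socket's own z axis and vertical below 0.1 rad and linear speed of each of black_socket, tall_socket, blue_socket, orange_socket below 0.01 m/s and angular speed of each of black_socket, tall_socket, blue_socket, orange_socket below 0.1 rad/s and horizontal distance between tall_socket and red_plinth below 0.012 m and z of tall_socket in the frame of red_plinth between 0.01 and 0.018 m and horizontal distance between blue_socket and mat below 0.012 m and z of blue_socket in the frame of mat between -0.001 and 0.007 m and horizontal distance between orange_socket and blue_socket below 0.009 m and z of orange_socket in the frame of blue_socket between 0.036 and 0.044 m); the robot touches nothing.
It fails at once if the green-banded socket is moved by more than 15 mm or tipped over (distance of green_socket from where it was at the start of the episode above 0.015 m or angle between green_socket's own z axis and vertical above 0.3 rad).
It fails at once if the bit case is moved by more than 15 mm or tipped over (distance of bit_case from where it was at the start of the episode above 0.015 m or angle between bit_case's own z axis and vertical above 0.3 rad).
It fails at once if the tape measure is moved by more than 15 mm or tipped over (distance of tape_measure from where it was at the start of the episode above 0.015 m or angle between tape_measure's own z axis and vertical above 0.3 rad).
It also fails if it takes over 106 s, if anything falls off the work surface, if the arm or the gripper's body presses on something with over 40 N, if the wrist force passes 120 N, or if a joint passes its speed limit or range.

## Robot

A 7-joint arm with a two-finger parallel gripper is mounted at the origin on the work surface. World frame = base frame: x ahead of the robot, y to its left, z up, the work surface at z = 0. Lengths are in m, angles in rad, forces in N, time in s.
With the tool pointing down it reaches from about 0.35 to 0.9 m from the base axis. Payload 19.9 kg.
Tool frame: the origin (TCP) lies midway between the tips of the shut fingers; the grasp point (between the pads) lies 19 mm behind it (robot.grasp_offset is the z of the grasp point in the tool frame, in m); z points along the fingers, x is the direction in which the jaws open and shut, and the axes are right-handed (so a half turn about z gives the same grasp; the last joint's range is limited). The gripper opens to 85 mm and grips with 20 to 120 N. Pads are 22 mm wide; open, the fingers measure 114 mm over their backs; the gripper's body (76 mm by 85 mm) begins 54 mm behind the grasp point. The pads swing forward as they close: fully open they stand 13 mm farther back than shut.
Start: joints at [-1.147, 0.417, -0.01, 1.614, 0.005, 1.111, -0.053], TCP at [0.28, 0.559, 0.231] pointing down, gripper open.
Joint ranges: [-2.81, 2.81], [-0.39, 2.02], [-1.27, 1.25], [0.06, 2.57], [-1.19, 4.33], [0.19, 2], [-2.82, 2.82]. Speed limits (rad/s): [1.89, 1.89, 2.39, 2.39, 3.01, 3.01, 3.01].

## Interface

Orientations are given as a 3x3 rotation matrix whose columns are the frame's x, y, z axes.
In Python, from bench import robot, viewer, job gives the robot as it stands.
- The arm moves only by the shell command python3 -m crank 'ROWS'. ROWS is JSON, a list of rows, each an object of numbers: "rx", "ry", "rz": the turn, a rotation vector about the tool's x, y, z as a fraction of full scale; "dx", "dy", "dz": the shift along the tool's x, y, z as a fraction of full scale; "claw": the opening, from -1 (shut) to 1 (fully open), so that 0 is half open. A call has 1 to 5 rows; each row is the pose to reach, as a shift and turn from the pose measured when the call began, along the tool's axes at that moment; what a row does not reach only later rows make up. Full scale, the value 1, is 0.15 m for a shift and 0.5 rad for a turn. A row lasts 1/12 s, in which the tool goes at most 41.7 mm and 7.16 degrees, less where a joint would pass 70% of its speed; a pose out of reach is approached as far as the arm can. A call with a number of a shift or a turn outside -1 to 1 is refused whole. A call with a gripper value outside its range is refused whole. The fingers move at their own pace and stop on an object; the grip force is fixed at half the most. Time passes only in rows, so rows that repeat a pose let the fingers close. It gives the time, the measured TCP pose, the force and the opening at its end, in the units of the state.
- robot.sense(): the state, without advancing time (a new reading comes with each control period).
- viewer.read_camera(name): name is "side" or "top"; returns a dict with "color" (480x640x3 uint8, red, green, blue), "fovy" (degrees; the focal length in pixels is half the picture's height over the tangent of half this angle, whatever the lens; pixels are square), "cx", "cy" (the principal point, pixels), "position" and "attitude" of the camera in the world. Camera axes: x right, y down, z forward; pixel columns grow to the right and rows downward; lengths in m; the calibration is good to about 2 mm. A picture is of the moment at which its call begins. There is no depth.
- job.hand_in(): hands the job in, once; it reports no verdict.
The state is a dict: "time_s": time; "joints": joint angles; "dq": joint speeds; "effort": joint torques, N m; "eef_pos": TCP position; "orientation": TCP orientation; "wrist_force": force on the tool from outside, world axes, zero at the start; "moment": the same for the moment, N m; "width": finger opening in m.
Only numpy, scipy, OpenCV 4.12 (cv2) and the standard library are available. Lean on these libraries where they do the work, as an engineer would, in place of code of your own. Each camera call takes 0.05 s, during which the arm holds its last target. There are 200 camera calls.

## Working session

There is one attempt and no reset: what is moved stays moved. The work goes in short steps, Python scripts to look and compute and a shell command to move; the robot and the scene stay as the last step left them, time stands still between calls to the robot, and variables do not carry over. Pictures are saved under pics/ and viewed, about 12 in all and at most 16, crops included, and the job is handed in when it is done.

```bash
mkdir -p pics; ls; python3 - <<'E'
from bench import robot, viewer, job
import cv2,numpy as np
s=robot.sense()
print({k:np.round(v,3).tolist() for k,v in s.items()}, robot.grasp_offset)
for n in("side","top"):
    c=viewer.read_camera(n); cv2.imwrite(f"pics/{n}0.png",c["color"][:,:,::-1])
    print(n,c["fovy"],c["cx"],c["cy"],c["position"],np.round(c["attitude"],4).tolist())
E
```

```text
pics
{'time_s': 0.0, 'joints': [-1.147, 0.418, -0.01, 1.614, 0.005, 1.111, -0.053], 'dq': [0.001, 0.0, 0.001, -0.002, -0.001, 0.001, 0.001], 'effort': [-0.002, -86.444, 0.677, -43.491, 0.019, 0.008, 0.0], 'eef_pos': [0.28, 0.558, 0.231], 'orientation': [[0.448, 0.894, -0.0], [0.894, -0.448, -0.001], [-0.001, 0.0, -1.0]], 'wrist_force': [0.709, 0.193, -0.044], 'moment': [-0.053, -0.022, -0.008], 'width': 0.086} -0.0187
side 53.284666856679515 327.8205235860968 227.7255250132837 [ 0.24327016 -0.68737681  0.5374833 ] [[0.9094, -0.232, 0.3452], [-0.4159, -0.4954, 0.7627], [-0.006, -0.8371, -0.547]]
top 54.086588139458385 323.2652455595938 241.59064831190182 [ 0.40734476 -0.00394863  0.97409755] [[-0.0075, -0.9902, 0.1392], [-0.9999, 0.0095, 0.0138], [-0.015, -0.1391, -0.9902]]
```

View pics/top0.png

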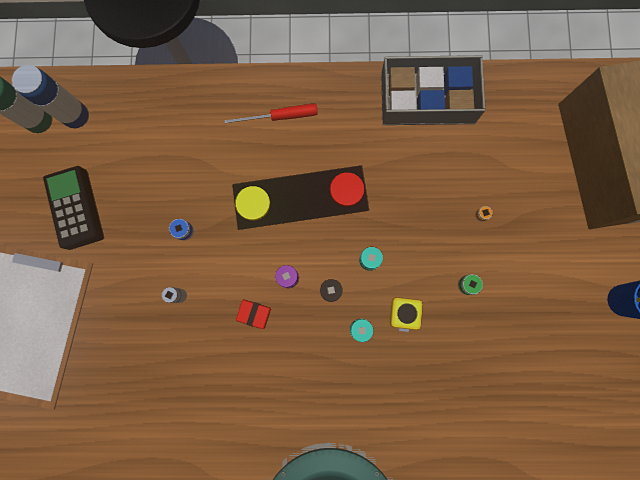

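View pics/side0.png

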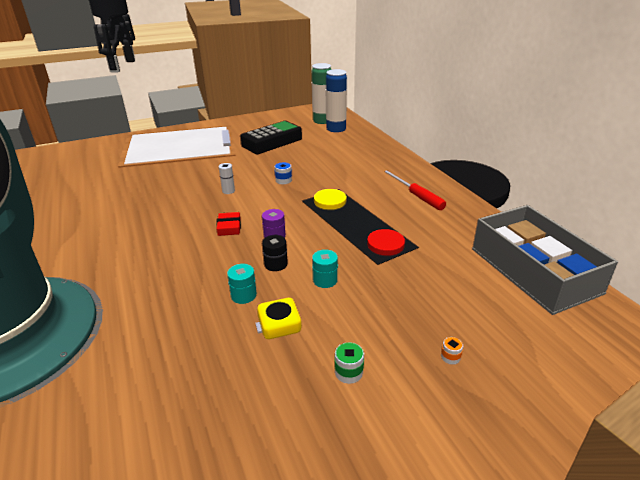

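The top view shows black (331,290), tall chrome (170,295), blue (179,228), orange (485,213), green (472,284), yellow plinth (252,203) and red plinth (347,189). The black candidates are purple (287,276), turquoise (371,258) and (362,330), and black (331,290). Only the last is plain black with a grey square. I'll confirm it in a crop and measure.

```bash
cat > h.py <<'E'
from bench import robot, viewer, job
import cv2, numpy as np
def ray(c,u,v,z):
    f=240/np.tan(np.radians(c["fovy"]/2))
    d=np.array(c["attitude"])@[(u-c["cx"])/f,(v-c["cy"])/f,1]; p=np.array(c["position"])
    return (p+d*(z-p[2])/d[2])[:2]
def proj(c,P):
    f=240/np.tan(np.radians(c["fovy"]/2))
    q=np.array(c["attitude"]).T@(np.array(P)-c["position"]); return np.round([c["cx"]+f*q[0]/q[2],c["cy"]+f*q[1]/q[2]],1)
def go(x,y,z,yaw=None):
    "fractions of full scale for TCP target; yaw = desired angle of tool x in world (mod pi)"
    s=robot.sense(); R=np.array(s["orientation"]); p=np.array(s["eef_pos"])
    d=R.T@(np.array([x,y,z])-p)/.15
    T=R
    if yaw is not None:
        a=np.arctan2(R[1,0],R[0,0]); e=(yaw-a+np.pi/2)%np.pi-np.pi/2; a+=e
    else: a=np.arctan2(R[1,0],R[0,0])
    T=np.array([[np.cos(a),np.sin(a),0],[np.sin(a),-np.cos(a),0],[0,0,-1]])
    r=cv2.Rodrigues(R.T@T)[0].ravel()/.5
    print("d",np.round(d,3),"r",np.round(r,3),"pos",np.round(p,4),"t",s["time_s"],"w",round(float(s["width"]),4),"J7",np.round(s["joints"],2)[[0,6]])
E
python3 - <<'E'
from h import *
c=viewer.read_camera("top"); s=viewer.read_camera("side")
im=c["color"][:,:,::-1]
P=dict(black=(331,290,.052),tall=(170,295,.066),blue=(179,228,.04),orange=(485,213,.028),green=(472,284,.04))
tiles=[]
for n,(u,v,z) in P.items():
    g=c["color"][v-14:v+15,u-14:u+15].astype(float)
    tiles.append(cv2.resize(im[v-20:v+20,u-20:u+20],(260,260),interpolation=cv2.INTER_NEAREST))
    xy=ray(c,u,v,z); print(n,xy.round(4),"side px",proj(s,[*xy,z]))
hsv=cv2.cvtColor(c["color"],cv2.COLOR_RGB2HSV)
for n,lo,hi,box in(("yellow",(25,120,120),(35,255,255),(230,180,275,226)),("red",(0,180,150),(4,255,255),(325,165,370,212))):
    x0,y0,x1,y1=box; m=cv2.inRange(hsv[y0:y1,x0:x1],lo,hi)
    if n=="red": m|=cv2.inRange(hsv[y0:y1,x0:x1],(175,180,150),(180,255,255))
    k=max(cv2.findContours(m,0,2)[0],key=cv2.contourArea); e=cv2.minEnclosingCircle(k)
    u,v=np.array(e[0])+[x0,y0]; print(n,u,v,e[1],ray(c,u,v,.017))
tiles.append(np.zeros_like(tiles[0]))
cv2.imwrite("pics/crop.png",np.vstack([np.hstack(tiles[:3]),np.hstack(tiles[3:])]))
E
```

```text
black [ 0.4414 -0.0055] side px [271.5 240.4]
tall [0.4338 0.3052] side px [223.  165.2]
blue [0.5692 0.3009] side px [280.9 165.2]
orange [ 0.596 -0.321] side px [448.5 342.5]
green [ 0.4514 -0.2836] side px [345.7 351.1]
yellow 252.27310943603516 202.63445472717285 17.071569442749023 [0.62532506 0.15680052]
red 346.8030300140381 188.5 16.81056785583496 [ 0.65331767 -0.04058933]
```

View pics/crop.png

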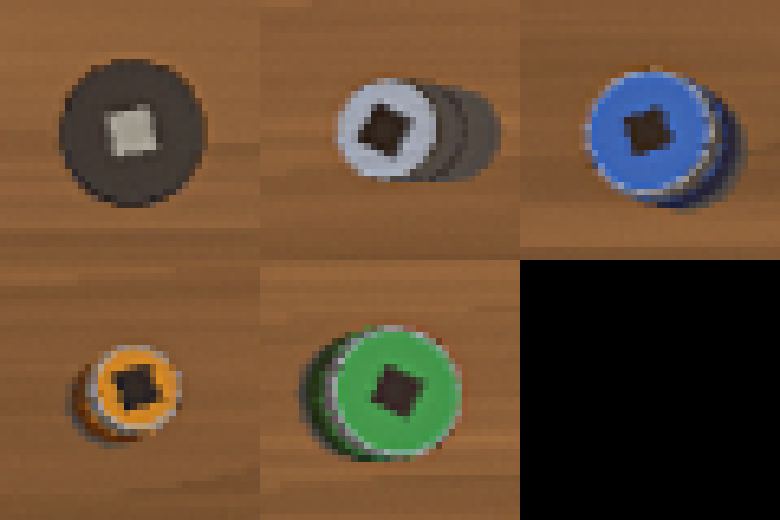

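The crop confirms it: plain black with a grey square, slim chrome without a band, and blue, orange and green tops. I'll start with the tall socket.

```bash
python3 -c "
from h import *
go(.434,.307,.15,np.radians(35))"
```

```text
d [-1.038  1.669  0.54 ] r [0.001 0.001 0.99 ] pos [0.2801 0.5585 0.2309] t 0.2 w 0.0853 J7 [-1.15 -0.05]
```

```bash
python3 -m crank '[{"dx":-0.55,"dy":0.85,"dz":0.2,"claw":1},{"dx":-0.55,"dy":0.85,"dz":0.2,"claw":1},{"dx":-0.55,"dy":0.85,"dz":0.2,"claw":1},{"dx":-0.55,"dy":0.85,"dz":0.2,"claw":1},{"dx":-0.55,"dy":0.85,"dz":0.2,"claw":1}]'; python3 -m crank '[{"dx":-0.5,"dy":0.8,"dz":0.3,"rz":0.99,"claw":1},{"dx":-0.5,"dy":0.8,"dz":0.3,"rz":0.99,"claw":1},{"dx":-0.5,"dy":0.8,"dz":0.3,"rz":0.99,"claw":1},{"dx":-0.5,"dy":0.8,"dz":0.3,"rz":0.99,"claw":1},{"dx":-0.5,"dy":0.8,"dz":0.3,"rz":0.99,"claw":1}]'; python3 -c "
from h import *
go(.434,.307,.12,np.radians(35))
c=viewer.read_camera('top');cv2.imwrite('pics/a1.png',cv2.resize(c['color'][220:380,60:280,::-1],None,fx=3,fy=3))
"
```

```text
d [-1.038  1.669  0.74 ] r [0.001 0.001 0.99 ] pos [0.2801 0.5585 0.2309] t 0.2 w 0.0853 J7 [-1.15 -0.05]schema error: expected keys rx, ry, rz, dx, dy, dz, claw
schema error: expected keys rx, ry, rz, dx, dy, dz, claw
```

View pics/a1.png

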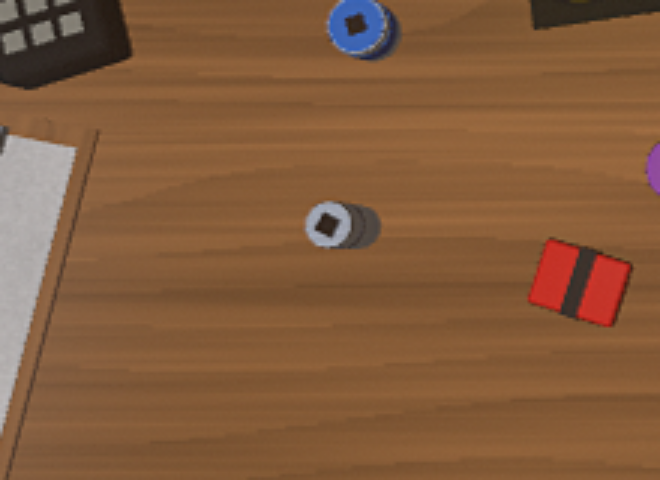

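The picture shows the tall socket at (169,295) and no arm, because the moves were refused: every row needs all seven keys.

```bash
python3 -m crank '[{"rx":0,"ry":0,"rz":0,"dx":-0.55,"dy":0.85,"dz":0.2,"claw":1},{"rx":0,"ry":0,"rz":0,"dx":-0.55,"dy":0.85,"dz":0.2,"claw":1},{"rx":0,"ry":0,"rz":0,"dx":-0.55,"dy":0.85,"dz":0.2,"claw":1},{"rx":0,"ry":0,"rz":0,"dx":-0.55,"dy":0.85,"dz":0.2,"claw":1},{"rx":0,"ry":0,"rz":0,"dx":-0.55,"dy":0.85,"dz":0.2,"claw":1}]'; python3 -m crank '[{"rx":0,"ry":0,"rz":0.99,"dx":-0.5,"dy":0.8,"dz":0.3,"claw":1},{"rx":0,"ry":0,"rz":0.99,"dx":-0.5,"dy":0.8,"dz":0.3,"claw":1},{"rx":0,"ry":0,"rz":0.99,"dx":-0.5,"dy":0.8,"dz":0.3,"claw":1},{"rx":0,"ry":0,"rz":0.99,"dx":-0.5,"dy":0.8,"dz":0.3,"claw":1},{"rx":0,"ry":0,"rz":0.99,"dx":-0.5,"dy":0.8,"dz":0.3,"claw":1}]'; python3 -c "
from h import *
go(.434,.307,.12,np.radians(35))
"
```

```text
time_s: 0.67
eef_pos: [0.3606, 0.4217, 0.2001]
orientation: [[0.455, 0.891, 0.0], [0.891, -0.455, -0.003], [-0.003, 0.002, -1.0]]
wrist_force: [0.7, 0.1, 0.2]
width: 0.0856
time_s: 1.08
eef_pos: [0.4359, 0.2942, 0.1541]
orientation: [[0.832, 0.555, -0.0], [0.555, -0.832, -0.007], [-0.004, 0.005, -1.0]]
wrist_force: [0.4, -0.6, -0.2]
width: 0.0854
d [ 0.038 -0.079  0.227] r [ 0.011  0.008 -0.045] pos [0.4359 0.2942 0.1541] t 1.0833 w 0.0854 J7 [-0.82  0.  ]
```

```bash
python3 -m crank '[{"rx":0.01,"ry":0.01,"rz":-0.04,"dx":0.04,"dy":-0.08,"dz":0.2,"claw":1},{"rx":0.01,"ry":0.01,"rz":-0.04,"dx":0.04,"dy":-0.08,"dz":0.2,"claw":1},{"rx":0.01,"ry":0.01,"rz":-0.04,"dx":0.04,"dy":-0.08,"dz":0.4,"claw":1},{"rx":0.01,"ry":0.01,"rz":-0.04,"dx":0.04,"dy":-0.08,"dz":0.6,"claw":1},{"rx":0.01,"ry":0.01,"rz":-0.04,"dx":0.04,"dy":-0.08,"dz":0.6,"claw":1}]'; python3 -c "
from h import *
go(.434,.307,.024,np.radians(35))
c=viewer.read_camera('side');cv2.imwrite('pics/a2.png',cv2.resize(c['color'][60:260,120:360,::-1],None,fx=3,fy=3))
"
```

```text
time_s: 1.5
eef_pos: [0.4318, 0.3057, 0.0605]
orientation: [[0.82, 0.572, -0.004], [0.572, -0.82, -0.004], [-0.006, 0.001, -1.0]]
wrist_force: [-1.2, -2.1, -1.1]
width: 0.0855
d [0.018 0.001 0.243] r [ 0.002  0.011 -0.003] pos [0.4318 0.3057 0.0605] t 1.5 w 0.0855 J7 [-0.8   0.04]
```

View pics/a2.png

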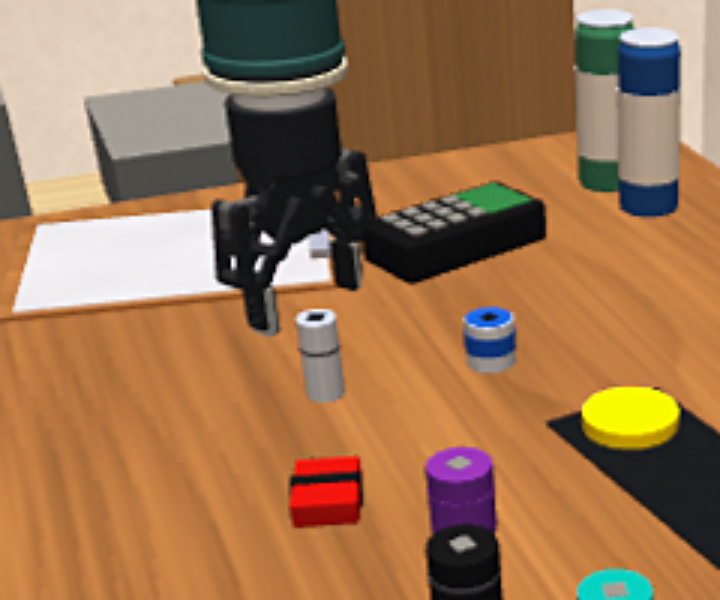

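The side view shows the fingers straddling the tall socket at about (226,166). Next I descend, close and lift.

```bash
python3 -m crank '[{"rx":0,"ry":0.01,"rz":0,"dx":0.02,"dy":0,"dz":0.24,"claw":1},{"rx":0,"ry":0.01,"rz":0,"dx":0.02,"dy":0,"dz":0.24,"claw":1},{"rx":0,"ry":0.01,"rz":0,"dx":0.02,"dy":0,"dz":0.24,"claw":1}]'; for i in 1 2 ; do python3 -m crank '[{"rx":0,"ry":0,"rz":0,"dx":0,"dy":0,"dz":0,"claw":-1},{"rx":0,"ry":0,"rz":0,"dx":0,"dy":0,"dz":0,"claw":-1},{"rx":0,"ry":0,"rz":0,"dx":0,"dy":0,"dz":0,"claw":-1},{"rx":0,"ry":0,"rz":0,"dx":0,"dy":0,"dz":0,"claw":-1},{"rx":0,"ry":0,"rz":0,"dx":0,"dy":0,"dz":0,"claw":-1}]'|egrep 'eef|width|force'; done; python3 -m crank '[{"rx":0,"ry":0,"rz":0,"dx":0,"dy":0,"dz":-0.4,"claw":-1},{"rx":0,"ry":0,"rz":0,"dx":0,"dy":0,"dz":-0.9,"claw":-1},{"rx":0,"ry":0,"rz":0,"dx":0,"dy":0,"dz":-0.9,"claw":-1},{"rx":0,"ry":0,"rz":0,"dx":0,"dy":0,"dz":-0.9,"claw":-1},{"rx":0,"ry":0,"rz":0,"dx":0,"dy":0,"dz":-0.9,"claw":-1}]'; python3 -c "
from h import *
go(.6533,-.0406,.16,np.radians(8))
"
```

```text
time_s: 1.8
eef_pos: [0.4351, 0.3079, 0.028]
orientation: [[0.82, 0.572, 0.0], [0.572, -0.82, -0.001], [-0.0, 0.001, -1.0]]
wrist_force: [0.9, 0.6, 0.9]
width: 0.0857
eef_pos: [0.4354, 0.3083, 0.029]
wrist_force: [-5.0, -2.2, 20.8]
width: 0.0287
eef_pos: [0.4355, 0.3083, 0.0291]
wrist_force: [-0.7, -1.0, 5.1]
width: 0.0286
time_s: 3.05
eef_pos: [0.4365, 0.3092, 0.1672]
orientation: [[0.82, 0.572, 0.005], [0.572, -0.82, 0.004], [0.007, -0.0, -1.0]]
wrist_force: [0.2, 0.5, -2.9]
width: 0.0283
d [-0.15   2.739  0.046] r [-0.003 -0.013  0.939] pos [0.4365 0.3092 0.1672] t 3.05 w 0.0283 J7 [-0.83  0.  ]
```

```bash
for i in 1 2; do python3 -m crank '[{"rx":0,"ry":0,"rz":0,"dx":-0.05,"dy":0.95,"dz":0,"claw":-1},{"rx":0,"ry":0,"rz":0,"dx":-0.05,"dy":0.95,"dz":0,"claw":-1},{"rx":0,"ry":0,"rz":0,"dx":-0.05,"dy":0.95,"dz":0,"claw":-1},{"rx":0,"ry":0,"rz":0,"dx":-0.05,"dy":0.95,"dz":0,"claw":-1},{"rx":0,"ry":0,"rz":0,"dx":-0.05,"dy":0.95,"dz":0,"claw":-1}]'|egrep 'eef|width'; done;  python3 -m crank '[{"rx":0,"ry":0,"rz":0.94,"dx":-0.05,"dy":0.84,"dz":0,"claw":-1},{"rx":0,"ry":0,"rz":0.94,"dx":-0.05,"dy":0.84,"dz":0,"claw":-1},{"rx":0,"ry":0,"rz":0.94,"dx":-0.05,"dy":0.84,"dz":0,"claw":-1},{"rx":0,"ry":0,"rz":0.94,"dx":-0.05,"dy":0.84,"dz":0,"claw":-1},{"rx":0,"ry":0,"rz":0.94,"dx":-0.05,"dy":0.84,"dz":0,"claw":-1}]'; python3 -c "
from h import *
go(.6533,-.0406,.08,np.radians(8))
"
```

```text
eef_pos: [0.5135, 0.183, 0.1655]
width: 0.0286
eef_pos: [0.5893, 0.056, 0.1638]
width: 0.0286
time_s: 4.3
eef_pos: [0.6539, -0.0556, 0.1618]
orientation: [[0.993, 0.116, 0.001], [0.116, -0.993, -0.003], [0.0, 0.003, -1.0]]
wrist_force: [0.0, -0.5, -2.7]
width: 0.0286
d [ 0.008 -0.101  0.545] r [ 0.007 -0.001 -0.046] pos [ 0.6539 -0.0556  0.1618] t 4.3 w 0.0286 J7 [-0.26  0.35]
```

```bash
python3 -m crank '[{"rx":0,"ry":0,"rz":-0.04,"dx":0.01,"dy":-0.1,"dz":0.2,"claw":-1},{"rx":0,"ry":0,"rz":-0.04,"dx":0.01,"dy":-0.1,"dz":0.4,"claw":-1},{"rx":0,"ry":0,"rz":-0.04,"dx":0.01,"dy":-0.1,"dz":0.6,"claw":-1},{"rx":0,"ry":0,"rz":-0.04,"dx":0.01,"dy":-0.1,"dz":0.6,"claw":-1},{"rx":0,"ry":0,"rz":-0.04,"dx":0.01,"dy":-0.1,"dz":0.6,"claw":-1}]'; python3 -c "
from h import *
go(.6533,-.0406,.048,np.radians(8))
c=viewer.read_camera('side');cv2.imwrite('pics/a3.png',cv2.resize(c['color'][130:290,270:470,::-1],None,fx=3,fy=3))
"
```

```text
time_s: 4.72
eef_pos: [0.6523, -0.0399, 0.0701]
orientation: [[0.99, 0.138, -0.003], [0.138, -0.99, -0.003], [-0.004, 0.003, -1.0]]
wrist_force: [0.6, 0.4, -0.6]
width: 0.0286
d [0.006 0.005 0.147] r [ 0.006  0.007 -0.002] pos [ 0.6523 -0.0399  0.0701] t 4.7167 w 0.0286 J7 [-0.25  0.38]
```

View pics/a3.png

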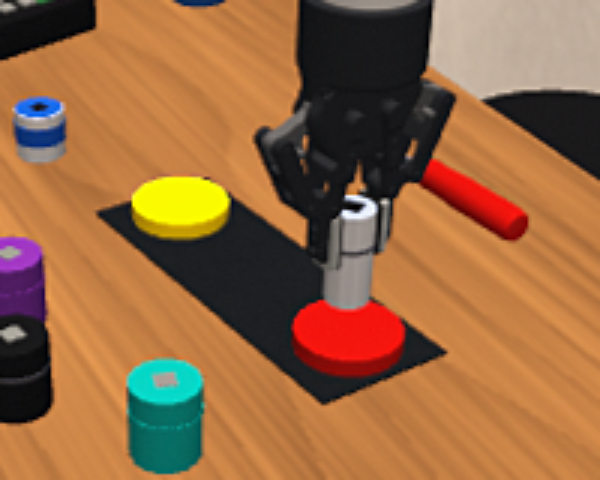

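The side view shows the tall socket upright in the grip at about (386,225), above the red plinth. I'll lower, release and retreat.

```bash
python3 -m crank '[{"rx":0,"ry":0,"rz":0,"dx":0.01,"dy":0,"dz":0.08,"claw":-1},{"rx":0,"ry":0,"rz":0,"dx":0.01,"dy":0,"dz":0.13,"claw":-1},{"rx":0,"ry":0,"rz":0,"dx":0.01,"dy":0,"dz":0.15,"claw":-1},{"rx":0,"ry":0,"rz":0,"dx":0.01,"dy":0,"dz":0.155,"claw":-1},{"rx":0,"ry":0,"rz":0,"dx":0.01,"dy":0,"dz":0.155,"claw":-1}]'; python3 -m crank '[{"rx":0,"ry":0,"rz":0,"dx":0,"dy":0,"dz":0,"claw":0},{"rx":0,"ry":0,"rz":0,"dx":0,"dy":0,"dz":0,"claw":1},{"rx":0,"ry":0,"rz":0,"dx":0,"dy":0,"dz":0,"claw":1},{"rx":0,"ry":0,"rz":0,"dx":0,"dy":0,"dz":0,"claw":1},{"rx":0,"ry":0,"rz":0,"dx":0,"dy":0,"dz":0,"claw":1}]'; python3 -m crank '[{"rx":0,"ry":0,"rz":0,"dx":0,"dy":0,"dz":-0.4,"claw":1},{"rx":0,"ry":0,"rz":0,"dx":0,"dy":0,"dz":-0.6,"claw":1},{"rx":0,"ry":0,"rz":0,"dx":0,"dy":0,"dz":-0.8,"claw":1},{"rx":0,"ry":0,"rz":0,"dx":0,"dy":0,"dz":-0.8,"claw":1},{"rx":0,"ry":0,"rz":0,"dx":0,"dy":0,"dz":-0.8,"claw":1}]'; python3 -c "
from h import *
go(.569,.301,.15,np.radians(25))
"
```

```text
time_s: 5.18
eef_pos: [0.6551, -0.0402, 0.0488]
orientation: [[0.991, 0.137, 0.0], [0.137, -0.991, -0.003], [-0.0, 0.003, -1.0]]
wrist_force: [-0.8, -0.7, -1.5]
width: 0.0285
time_s: 5.6
eef_pos: [0.6552, -0.0402, 0.049]
orientation: [[0.991, 0.137, 0.0], [0.137, -0.991, -0.003], [-0.0, 0.003, -1.0]]
wrist_force: [0.3, -0.6, 0.4]
width: 0.085
time_s: 6.02
eef_pos: [0.6562, -0.0398, 0.1716]
orientation: [[0.99, 0.137, 0.004], [0.137, -0.991, -0.003], [0.004, 0.004, -1.0]]
wrist_force: [-0.9, 0.2, -1.1]
width: 0.0853
d [-0.264 -2.331  0.134] r [ 0.008 -0.007 -0.597] pos [ 0.6562 -0.0398  0.1716] t 6.0167 w 0.0853 J7 [-0.28  0.34]
```

```bash
for i in 1 2; do python3 -m crank '[{"rx":0,"ry":0,"rz":0,"dx":-0.1,"dy":-0.95,"dz":0,"claw":1},{"rx":0,"ry":0,"rz":0,"dx":-0.1,"dy":-0.95,"dz":0,"claw":1},{"rx":0,"ry":0,"rz":0,"dx":-0.1,"dy":-0.95,"dz":0,"claw":1},{"rx":0,"ry":0,"rz":0,"dx":-0.1,"dy":-0.95,"dz":0,"claw":1},{"rx":0,"ry":0,"rz":0,"dx":-0.1,"dy":-0.95,"dz":0,"claw":1}]'|grep eef; done;  python3 -m crank '[{"rx":0,"ry":0,"rz":-0.6,"dx":-0.06,"dy":-0.43,"dz":0.2,"claw":1},{"rx":0,"ry":0,"rz":-0.6,"dx":-0.06,"dy":-0.43,"dz":0.2,"claw":1},{"rx":0,"ry":0,"rz":-0.6,"dx":-0.06,"dy":-0.43,"dz":0.3,"claw":1},{"rx":0,"ry":0,"rz":-0.6,"dx":-0.06,"dy":-0.43,"dz":0.3,"claw":1},{"rx":0,"ry":0,"rz":-0.6,"dx":-0.06,"dy":-0.43,"dz":0.3,"claw":1}]'; python3 -c "
from h import *
go(.569,.301,.02,np.radians(25))
c=viewer.read_camera('top');cv2.imwrite('pics/a4.png',cv2.resize(c['color'][140:300,130:390,::-1],None,fx=3,fy=3))
"
```

```text
eef_pos: [0.6201, 0.1053, 0.1697]
eef_pos: [0.582, 0.2506, 0.1681]
time_s: 7.27
eef_pos: [0.5631, 0.3118, 0.1219]
orientation: [[0.901, 0.435, -0.002], [0.435, -0.901, -0.002], [-0.003, 0.001, -1.0]]
wrist_force: [-0.0, -0.3, 1.9]
width: 0.0858
d [0.006 0.081 0.68 ] r [0.001 0.005 0.026] pos [0.5631 0.3118 0.1219] t 7.2667 w 0.0858 J7 [-0.75  0.04]
```

View pics/a4.png

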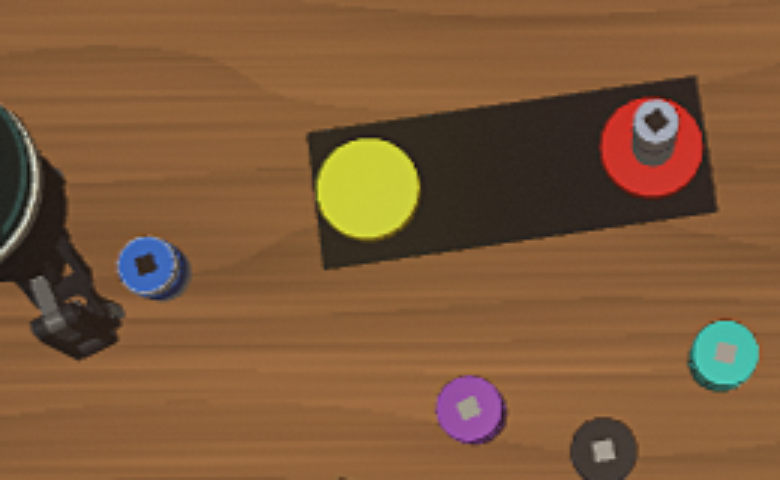

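The tall socket stands on the red plinth with its top square at (348.3,180.3). Blue is at (178.6,228.5), unmoved.

```bash
python3 -m crank '[{"rx":0,"ry":0,"rz":0.02,"dx":0.01,"dy":0.08,"dz":0.1,"claw":1},{"rx":0,"ry":0,"rz":0.02,"dx":0.01,"dy":0.08,"dz":0.3,"claw":1},{"rx":0,"ry":0,"rz":0.02,"dx":0.01,"dy":0.08,"dz":0.5,"claw":1},{"rx":0,"ry":0,"rz":0.02,"dx":0.01,"dy":0.08,"dz":0.5,"claw":1}]'; python3 -c "
from h import *
go(.569,.301,.01,np.radians(25))
c=viewer.read_camera('top'); print(ray(c,348.3,180.3,.083))
"
```

```text
time_s: 7.65
eef_pos: [0.5688, 0.2983, 0.0434]
orientation: [[0.907, 0.421, -0.006], [0.421, -0.907, -0.005], [-0.007, 0.002, -1.0]]
wrist_force: [-0.5, -0.5, -1.1]
width: 0.0854
d [ 0.01  -0.016  0.223] r [ 0.004  0.014 -0.004] pos [0.5688 0.2983 0.0434] t 7.65 w 0.0854 J7 [-0.71  0.07]
[ 0.65271338 -0.04121452]
```

The tall socket is within 1 mm of centre. Now I grasp blue.

```bash
python3 -m crank '[{"rx":0,"ry":0.01,"rz":0,"dx":0.01,"dy":-0.01,"dz":0.2,"claw":1},{"rx":0,"ry":0.01,"rz":0,"dx":0.01,"dy":-0.01,"dz":0.22,"claw":1},{"rx":0,"ry":0.01,"rz":0,"dx":0.01,"dy":-0.01,"dz":0.22,"claw":1}]'; for i in 1 2 ; do python3 -m crank '[{"rx":0,"ry":0,"rz":0,"dx":0,"dy":0,"dz":0,"claw":-1},{"rx":0,"ry":0,"rz":0,"dx":0,"dy":0,"dz":0,"claw":-1},{"rx":0,"ry":0,"rz":0,"dx":0,"dy":0,"dz":0,"claw":-1},{"rx":0,"ry":0,"rz":0,"dx":0,"dy":0,"dz":0,"claw":-1}]'|egrep 'eef|width|force'; done; python3 -m crank '[{"rx":0,"ry":0,"rz":0,"dx":0,"dy":0,"dz":-0.4,"claw":-1},{"rx":0,"ry":0,"rz":0,"dx":0,"dy":0,"dz":-0.9,"claw":-1},{"rx":0,"ry":0,"rz":0,"dx":0,"dy":0,"dz":-0.9,"claw":-1},{"rx":0,"ry":0,"rz":0,"dx":0,"dy":0,"dz":-0.9,"claw":-1},{"rx":0,"ry":0,"rz":0,"dx":0,"dy":0,"dz":-0.9,"claw":-1}]'; python3 -c "
from h import *
go(.6393,.058,.1,np.radians(8))
"
```

```text
time_s: 7.95
eef_pos: [0.5705, 0.3004, 0.0139]
orientation: [[0.907, 0.421, 0.0], [0.421, -0.907, -0.002], [-0.001, 0.002, -1.0]]
wrist_force: [0.4, -0.3, -0.2]
width: 0.0856
eef_pos: [0.5711, 0.3007, 0.0152]
wrist_force: [-6.1, -3.8, 48.4]
width: 0.039
eef_pos: [0.5711, 0.3009, 0.0155]
wrist_force: [-2.3, -0.2, 5.3]
width: 0.0383
time_s: 9.03
eef_pos: [0.5724, 0.3018, 0.1542]
orientation: [[0.907, 0.421, 0.006], [0.421, -0.907, 0.002], [0.007, 0.001, -1.0]]
wrist_force: [0.6, -0.0, -2.4]
width: 0.0384
d [-0.281  1.662  0.361] r [-0.    -0.013  0.589] pos [0.5724 0.3018 0.1542] t 9.0333 w 0.0384 J7 [-0.74  0.04]
```

```bash
python3 -m crank '[{"rx":0,"ry":0,"rz":0,"dx":-0.17,"dy":0.95,"dz":0,"claw":-1},{"rx":0,"ry":0,"rz":0,"dx":-0.17,"dy":0.95,"dz":0,"claw":-1},{"rx":0,"ry":0,"rz":0,"dx":-0.17,"dy":0.95,"dz":0,"claw":-1},{"rx":0,"ry":0,"rz":0,"dx":-0.17,"dy":0.95,"dz":0,"claw":-1},{"rx":0,"ry":0,"rz":0,"dx":-0.17,"dy":0.95,"dz":0,"claw":-1}]'|egrep 'eef|width';  python3 -m crank '[{"rx":0,"ry":0,"rz":0.59,"dx":-0.11,"dy":0.75,"dz":0,"claw":-1},{"rx":0,"ry":0,"rz":0.59,"dx":-0.11,"dy":0.75,"dz":0,"claw":-1},{"rx":0,"ry":0,"rz":0.59,"dx":-0.11,"dy":0.75,"dz":0.3,"claw":-1},{"rx":0,"ry":0,"rz":0.59,"dx":-0.11,"dy":0.75,"dz":0.4,"claw":-1},{"rx":0,"ry":0,"rz":0.59,"dx":-0.11,"dy":0.75,"dz":0.4,"claw":-1}]'; python3 -c "
from h import *
go(.6393,.058,.0185,np.radians(8))
"
```

```text
eef_pos: [0.6101, 0.1552, 0.1531]
width: 0.0381
time_s: 9.87
eef_pos: [0.6391, 0.0423, 0.087]
orientation: [[0.992, 0.128, -0.002], [0.127, -0.992, -0.004], [-0.003, 0.003, -1.0]]
wrist_force: [-0.0, -0.3, -3.0]
width: 0.0382
d [ 0.016 -0.105  0.456] r [ 0.007  0.006 -0.024] pos [0.6391 0.0423 0.087 ] t 9.8667 w 0.0382 J7 [-0.38  0.23]
```

```bash
python3 -m crank '[{"rx":0.01,"ry":0.01,"rz":-0.02,"dx":0.01,"dy":-0.1,"dz":0.1,"claw":-1},{"rx":0.01,"ry":0.01,"rz":-0.02,"dx":0.01,"dy":-0.1,"dz":0.2,"claw":-1},{"rx":0.01,"ry":0.01,"rz":-0.02,"dx":0.01,"dy":-0.1,"dz":0.3,"claw":-1},{"rx":0.01,"ry":0.01,"rz":-0.02,"dx":0.01,"dy":-0.1,"dz":0.35,"claw":-1},{"rx":0.01,"ry":0.01,"rz":-0.02,"dx":0.01,"dy":-0.1,"dz":0.35,"claw":-1}]'; python3 -c "
from h import *
go(.6393,.058,.0185,np.radians(8))
"
```

```text
time_s: 10.28
eef_pos: [0.6376, 0.0573, 0.0327]
orientation: [[0.99, 0.138, -0.001], [0.138, -0.99, 0.001], [-0.0, -0.001, -1.0]]
wrist_force: [0.2, -0.0, -1.3]
width: 0.038
d [ 0.012 -0.003  0.094] r [-0.003  0.001 -0.003] pos [0.6376 0.0573 0.0327] t 10.2833 w 0.038 J7 [-0.38  0.24]
```

```bash
python3 -m crank '[{"rx":0,"ry":0,"rz":0,"dx":0.01,"dy":0,"dz":0.05,"claw":-1},{"rx":0,"ry":0,"rz":0,"dx":0.01,"dy":0,"dz":0.08,"claw":-1},{"rx":0,"ry":0,"rz":0,"dx":0.01,"dy":0,"dz":0.1,"claw":-1},{"rx":0,"ry":0,"rz":0,"dx":0.01,"dy":0,"dz":0.1,"claw":-1},{"rx":0,"ry":0,"rz":0,"dx":0.01,"dy":0,"dz":0.1,"claw":-1}]'; python3 -m crank '[{"rx":0,"ry":0,"rz":0,"dx":0,"dy":0,"dz":0,"claw":0},{"rx":0,"ry":0,"rz":0,"dx":0,"dy":0,"dz":0,"claw":1},{"rx":0,"ry":0,"rz":0,"dx":0,"dy":0,"dz":0,"claw":1},{"rx":0,"ry":0,"rz":0,"dx":0,"dy":0,"dz":0,"claw":1},{"rx":0,"ry":0,"rz":0,"dx":0,"dy":0,"dz":0,"claw":1}]'; python3 -m crank '[{"rx":0,"ry":0,"rz":0,"dx":0,"dy":0,"dz":-0.4,"claw":1},{"rx":0,"ry":0,"rz":0,"dx":0,"dy":0,"dz":-0.6,"claw":1},{"rx":0,"ry":0,"rz":0,"dx":0,"dy":0,"dz":-0.9,"claw":1},{"rx":0,"ry":0,"rz":0,"dx":0,"dy":0,"dz":-0.9,"claw":1},{"rx":0,"ry":0,"rz":0,"dx":0,"dy":0,"dz":-0.9,"claw":1}]'; python3 -c "
from h import *
go(.5965,-.3225,.16,np.radians(-25))
"
```

```text
time_s: 10.7
eef_pos: [0.6393, 0.0577, 0.0185]
orientation: [[0.99, 0.138, 0.0], [0.138, -0.99, 0.002], [0.0, -0.002, -1.0]]
wrist_force: [-3.6, 0.2, 7.9]
width: 0.038
time_s: 11.12
eef_pos: [0.6394, 0.0577, 0.0185]
orientation: [[0.99, 0.138, 0.0], [0.138, -0.99, 0.002], [0.0, -0.002, -1.0]]
wrist_force: [0.2, 0.3, 0.5]
width: 0.0853
time_s: 11.53
eef_pos: [0.6412, 0.0575, 0.1576]
orientation: [[0.99, 0.138, 0.006], [0.138, -0.99, 0.003], [0.006, -0.002, -1.0]]
wrist_force: [0.3, 0.4, -0.6]
width: 0.0851
d [-0.644  2.468 -0.026] r [-0.008 -0.011  1.149] pos [0.6412 0.0575 0.1576] t 11.5333 w 0.0851 J7 [-0.42  0.19]
```

```bash
for i in 1 2; do python3 -m crank '[{"rx":0,"ry":0,"rz":0,"dx":-0.25,"dy":0.95,"dz":-0.02,"claw":1},{"rx":0,"ry":0,"rz":0,"dx":-0.25,"dy":0.95,"dz":-0.02,"claw":1},{"rx":0,"ry":0,"rz":0,"dx":-0.25,"dy":0.95,"dz":-0.02,"claw":1},{"rx":0,"ry":0,"rz":0,"dx":-0.25,"dy":0.95,"dz":-0.02,"claw":1},{"rx":0,"ry":0,"rz":0,"dx":-0.25,"dy":0.95,"dz":-0.02,"claw":1}]'|grep eef; done;  python3 -m crank '[{"rx":0,"ry":0,"rz":0.95,"dx":-0.14,"dy":0.55,"dz":0.2,"claw":1},{"rx":0,"ry":0,"rz":0.95,"dx":-0.14,"dy":0.55,"dz":0.2,"claw":1},{"rx":0,"ry":0,"rz":0.95,"dx":-0.14,"dy":0.55,"dz":0.3,"claw":1},{"rx":0,"ry":0,"rz":0.95,"dx":-0.14,"dy":0.55,"dz":0.3,"claw":1},{"rx":0,"ry":0,"rz":0.95,"dx":-0.14,"dy":0.55,"dz":0.3,"claw":1}]'; python3 -c "
from h import *
go(.5965,-.3225,.06,np.radians(-22))
c=viewer.read_camera('top');cv2.imwrite('pics/a5.png',cv2.resize(c['color'][140:300,230:510,::-1],None,fx=2.8,fy=2.8))
"
```

```text
eef_pos: [0.6222, -0.0955, 0.1597]
eef_pos: [0.6011, -0.2489, 0.1619]
time_s: 12.78
eef_pos: [0.5895, -0.3337, 0.1148]
orientation: [[0.936, -0.351, 0.001], [-0.351, -0.936, -0.002], [0.001, 0.001, -1.0]]
wrist_force: [0.3, -0.0, -0.4]
width: 0.0855
d [ 0.017 -0.087  0.365] r [ 0.003 -0.003  0.051] pos [ 0.5895 -0.3337  0.1148] t 12.7833 w 0.0855 J7 [0.11 0.41]
```

View pics/a5.png

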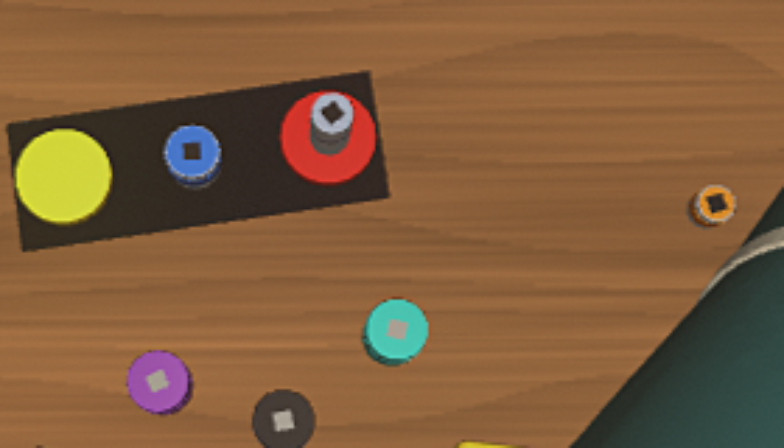

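Blue's square is at (298.6,193.9), midway between the plinths. Orange is at (485.9,212.7), still in place.

```bash
python3 -m crank '[{"rx":0,"ry":0,"rz":0.05,"dx":0.02,"dy":-0.09,"dz":0.1,"claw":1},{"rx":0,"ry":0,"rz":0.05,"dx":0.02,"dy":-0.09,"dz":0.25,"claw":1},{"rx":0,"ry":0,"rz":0.05,"dx":0.02,"dy":-0.09,"dz":0.45,"claw":1},{"rx":0,"ry":0,"rz":0.05,"dx":0.02,"dy":-0.09,"dz":0.45,"claw":1},{"rx":0,"ry":0,"rz":0.05,"dx":0.02,"dy":-0.09,"dz":0.45,"claw":1}]'; python3 -c "
from h import *
c=viewer.read_camera('top'); print(ray(c,298.6,193.9,.043), ray(c,485.9,212.7,.028)) 
go(.5965,-.3225,.005,np.radians(-22))
c=viewer.read_camera('side');cv2.imwrite('pics/a6.png',cv2.resize(c['color'][240:400,360:560,::-1],None,fx=3,fy=3))
"
```

```text
time_s: 13.25
eef_pos: [0.5979, -0.3203, 0.048]
orientation: [[0.932, -0.363, 0.001], [-0.363, -0.932, -0.001], [0.001, 0.001, -1.0]]
wrist_force: [-0.2, 0.3, 1.2]
width: 0.085
[0.63649933 0.05838195] [ 0.5966313  -0.32288337]
d [-0.01   0.013  0.296] r [ 0.002 -0.007  0.023] pos [ 0.5985 -0.3212  0.0495] t 13.3 w 0.0849 J7 [0.11 0.41]
```

View pics/a6.png

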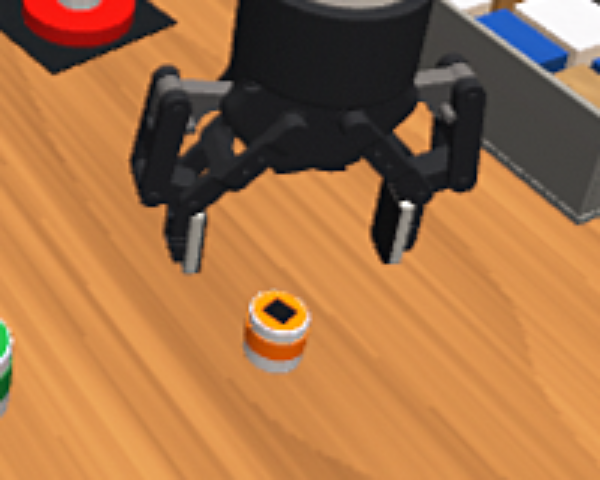

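The side view shows open fingers straddling orange, whose top is at (453,343). I'll descend, close and lift.

```bash
python3 -m crank '[{"rx":0,"ry":0,"rz":0.02,"dx":-0.01,"dy":0.01,"dz":0.15,"claw":1},{"rx":0,"ry":0,"rz":0.02,"dx":-0.01,"dy":0.01,"dz":0.25,"claw":1},{"rx":0,"ry":0,"rz":0.02,"dx":-0.01,"dy":0.01,"dz":0.3,"claw":1},{"rx":0,"ry":0,"rz":0.02,"dx":-0.01,"dy":0.01,"dz":0.3,"claw":0.3},{"rx":0,"ry":0,"rz":0.02,"dx":-0.01,"dy":0.01,"dz":0.3,"claw":0.1}]'; for i in 1 2 ; do python3 -m crank '[{"rx":0,"ry":0,"rz":0,"dx":0,"dy":0,"dz":0,"claw":-1},{"rx":0,"ry":0,"rz":0,"dx":0,"dy":0,"dz":0,"claw":-1},{"rx":0,"ry":0,"rz":0,"dx":0,"dy":0,"dz":0,"claw":-1},{"rx":0,"ry":0,"rz":0,"dx":0,"dy":0,"dz":0,"claw":-1}]'|egrep 'eef|width|force'; done; python3 -m crank '[{"rx":0,"ry":0,"rz":0,"dx":0,"dy":0,"dz":-0.4,"claw":-1},{"rx":0,"ry":0,"rz":0,"dx":0,"dy":0,"dz":-0.9,"claw":-1},{"rx":0,"ry":0,"rz":0,"dx":0,"dy":0,"dz":-0.95,"claw":-1},{"rx":0,"ry":0,"rz":0,"dx":0,"dy":0,"dz":-0.95,"claw":-1},{"rx":0,"ry":0,"rz":0,"dx":0,"dy":0,"dz":-0.95,"claw":-1}]'; python3 -c "
from h import *
go(.6393,.0577,.16,np.radians(8))
"
```

```text
time_s: 13.77
eef_pos: [0.5972, -0.3226, 0.0055]
orientation: [[0.928, -0.373, 0.004], [-0.373, -0.928, -0.003], [0.005, 0.001, -1.0]]
wrist_force: [0.7, -0.2, 0.7]
width: 0.0638
eef_pos: [0.5977, -0.3229, 0.0066]
wrist_force: [-2.1, 1.2, 7.7]
width: 0.0261
eef_pos: [0.5978, -0.3228, 0.0066]
wrist_force: [-0.7, 1.0, 1.6]
width: 0.0261
time_s: 14.85
eef_pos: [0.5987, -0.3236, 0.1543]
orientation: [[0.928, -0.373, 0.011], [-0.373, -0.928, -0.006], [0.013, 0.001, -1.0]]
wrist_force: [-0.6, -0.9, -0.1]
width: 0.0261
d [-0.697 -2.46  -0.049] r [ 0.009 -0.024 -1.044] pos [ 0.5987 -0.3236  0.1543] t 14.85 w 0.0261 J7 [0.07 0.35]
```

```bash
for i in 1 2; do python3 -m crank '[{"rx":0,"ry":0,"rz":0,"dx":-0.26,"dy":-0.92,"dz":-0.05,"claw":-1},{"rx":0,"ry":0,"rz":0,"dx":-0.26,"dy":-0.92,"dz":-0.05,"claw":-1},{"rx":0,"ry":0,"rz":0,"dx":-0.26,"dy":-0.92,"dz":-0.05,"claw":-1},{"rx":0,"ry":0,"rz":0,"dx":-0.26,"dy":-0.92,"dz":-0.05,"claw":-1},{"rx":0,"ry":0,"rz":0,"dx":-0.26,"dy":-0.92,"dz":-0.05,"claw":-1}]'|egrep 'eef|width'; done;  python3 -m crank '[{"rx":0,"ry":-0.02,"rz":-0.98,"dx":-0.17,"dy":-0.55,"dz":0,"claw":-1},{"rx":0,"ry":-0.02,"rz":-0.98,"dx":-0.17,"dy":-0.55,"dz":0,"claw":-1},{"rx":0,"ry":-0.02,"rz":-0.98,"dx":-0.17,"dy":-0.55,"dz":0,"claw":-1},{"rx":0,"ry":-0.02,"rz":-0.98,"dx":-0.17,"dy":-0.55,"dz":0,"claw":-1},{"rx":0,"ry":-0.02,"rz":-0.98,"dx":-0.17,"dy":-0.55,"dz":0,"claw":-1}]'; python3 -c "
from h import *
go(.6393,.0577,.07,np.radians(8))
"
```

```text
eef_pos: [0.6151, -0.1749, 0.1607]
width: 0.0263
eef_pos: [0.6299, -0.0252, 0.1672]
width: 0.0257
time_s: 16.1
eef_pos: [0.6357, 0.0615, 0.1666]
orientation: [[0.992, 0.129, -0.0], [0.129, -0.992, 0.001], [-0.0, -0.001, -1.0]]
wrist_force: [-0.9, -1.3, 0.0]
width: 0.0258
d [0.021 0.029 0.644] r [-0.001  0.    -0.021] pos [0.6357 0.0615 0.1666] t 16.1 w 0.0258 J7 [-0.45  0.19]
```

```bash
python3 -m crank '[{"rx":0,"ry":0,"rz":-0.02,"dx":0.03,"dy":0.03,"dz":0.2,"claw":-1},{"rx":0,"ry":0,"rz":-0.02,"dx":0.03,"dy":0.03,"dz":0.4,"claw":-1},{"rx":0,"ry":0,"rz":-0.02,"dx":0.03,"dy":0.03,"dz":0.55,"claw":-1},{"rx":0,"ry":0,"rz":-0.02,"dx":0.03,"dy":0.03,"dz":0.6,"claw":-1},{"rx":0,"ry":0,"rz":-0.02,"dx":0.03,"dy":0.03,"dz":0.6,"claw":-1}]'; python3 -c "
from h import *
go(.6393,.0577,.05,np.radians(8))
c=viewer.read_camera('side');cv2.imwrite('pics/a7.png',cv2.resize(c['color'][110:260,270:470,::-1],None,fx=4,fy=4))
"
```

```text
time_s: 16.52
eef_pos: [0.6396, 0.0565, 0.0748]
orientation: [[0.991, 0.135, -0.004], [0.135, -0.991, -0.001], [-0.004, 0.0, -1.0]]
wrist_force: [-0.5, 0.1, -1.1]
width: 0.0263
d [-0.    -0.008  0.165] r [ 0.     0.007 -0.009] pos [0.6396 0.0565 0.0748] t 16.5167 w 0.0263 J7 [-0.41  0.24]
```

View pics/a7.png

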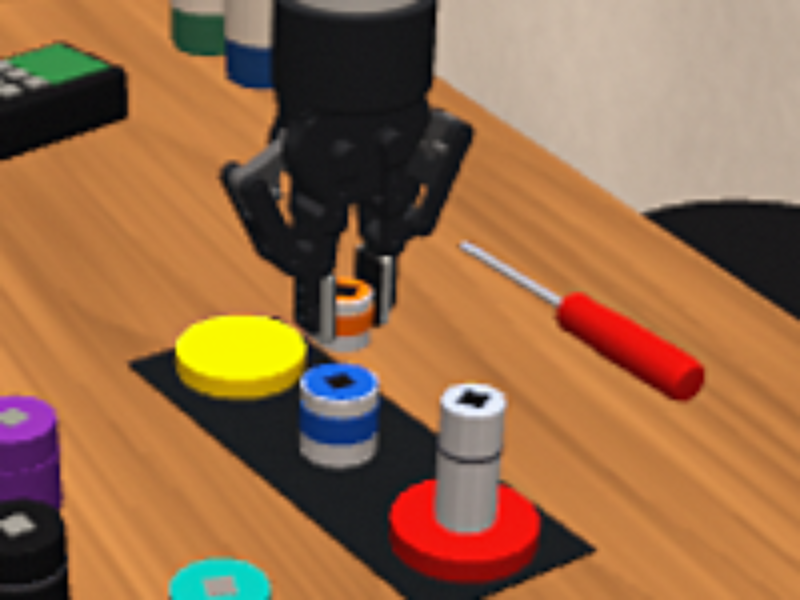

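Orange is held upright over blue, with its top at (357,182) and the blue top at (355,205), aligned to about 1 mm once perspective is allowed for. I'll lower, release and go up.

```bash
python3 -m crank '[{"rx":0,"ry":0,"rz":0,"dx":0,"dy":-0.01,"dz":0.09,"claw":-1},{"rx":0,"ry":0,"rz":0,"dx":0,"dy":-0.01,"dz":0.13,"claw":-1},{"rx":0,"ry":0,"rz":0,"dx":0,"dy":-0.01,"dz":0.16,"claw":-1},{"rx":0,"ry":0,"rz":0,"dx":0,"dy":-0.01,"dz":0.17,"claw":-1},{"rx":0,"ry":0,"rz":0,"dx":0,"dy":-0.01,"dz":0.17,"claw":-1}]'; python3 -m crank '[{"rx":0,"ry":0,"rz":0,"dx":0,"dy":0,"dz":0,"claw":-0.2},{"rx":0,"ry":0,"rz":0,"dx":0,"dy":0,"dz":0,"claw":0},{"rx":0,"ry":0,"rz":0,"dx":0,"dy":0,"dz":0,"claw":0.5},{"rx":0,"ry":0,"rz":0,"dx":0,"dy":0,"dz":0,"claw":1},{"rx":0,"ry":0,"rz":0,"dx":0,"dy":0,"dz":0,"claw":1}]'; python3 -m crank '[{"rx":0,"ry":0,"rz":0,"dx":0,"dy":0,"dz":-0.3,"claw":1},{"rx":0,"ry":0,"rz":0,"dx":0,"dy":0,"dz":-0.6,"claw":1},{"rx":0,"ry":0,"rz":0,"dx":0,"dy":0,"dz":-0.8,"claw":1},{"rx":0,"ry":0,"rz":0,"dx":0,"dy":0,"dz":-0.8,"claw":1},{"rx":0,"ry":0,"rz":0,"dx":0,"dy":0,"dz":-0.8,"claw":1}]'; python3 -c "
from h import *
go(.443,-.0055,.15,np.radians(-8))
"
```

```text
time_s: 16.98
eef_pos: [0.6403, 0.0582, 0.051]
orientation: [[0.991, 0.135, -0.001], [0.135, -0.991, -0.0], [-0.001, -0.0, -1.0]]
wrist_force: [-0.4, 0.7, -0.6]
width: 0.0262
time_s: 17.4
eef_pos: [0.6404, 0.0582, 0.0512]
orientation: [[0.991, 0.135, -0.001], [0.135, -0.991, -0.0], [-0.001, -0.0, -1.0]]
wrist_force: [-1.0, 0.3, 0.3]
width: 0.077
time_s: 17.82
eef_pos: [0.6416, 0.0583, 0.1737]
orientation: [[0.991, 0.135, 0.003], [0.135, -0.991, 0.001], [0.003, -0.001, -1.0]]
wrist_force: [-0.0, -0.4, -1.3]
width: 0.0854
d [-1.37   0.242  0.153] r [-0.002 -0.006  0.551] pos [0.6416 0.0583 0.1737] t 17.8167 w 0.0854 J7 [-0.45  0.2 ]
```

```bash
python3 -m crank '[{"rx":0,"ry":0,"rz":0,"dx":-0.9,"dy":0.15,"dz":0,"claw":1},{"rx":0,"ry":0,"rz":0,"dx":-0.9,"dy":0.15,"dz":0,"claw":1},{"rx":0,"ry":0,"rz":0,"dx":-0.9,"dy":0.15,"dz":0,"claw":1},{"rx":0,"ry":0,"rz":0,"dx":-0.9,"dy":0.15,"dz":0,"claw":1},{"rx":0,"ry":0,"rz":0,"dx":-0.9,"dy":0.15,"dz":0,"claw":1}]'|grep eef;  python3 -m crank '[{"rx":0,"ry":0,"rz":0.55,"dx":-0.47,"dy":0.09,"dz":0.1,"claw":1},{"rx":0,"ry":0,"rz":0.55,"dx":-0.47,"dy":0.09,"dz":0.3,"claw":1},{"rx":0,"ry":0,"rz":0.55,"dx":-0.47,"dy":0.09,"dz":0.3,"claw":1},{"rx":0,"ry":0,"rz":0.55,"dx":-0.47,"dy":0.09,"dz":0.3,"claw":1},{"rx":0,"ry":0,"rz":0.55,"dx":-0.47,"dy":0.09,"dz":0.3,"claw":1}]'; python3 -c "
from h import *
go(.4435,-.0055,.06,np.radians(-8))
c=viewer.read_camera('top');cv2.imwrite('pics/a8.png',cv2.resize(c['color'][150:370,220:440,::-1],None,fx=2.7,fy=2.7))
c=viewer.read_camera('side');cv2.imwrite('pics/a9.png',cv2.resize(c['color'][130:330,180:420,::-1],None,fx=3,fy=3))
"
```

```text
eef_pos: [0.5079, 0.0169, 0.1728]
time_s: 18.65
eef_pos: [0.4405, -0.0057, 0.1275]
orientation: [[0.99, -0.138, 0.001], [-0.138, -0.99, 0.001], [0.0, -0.001, -1.0]]
wrist_force: [-0.2, 0.2, -0.1]
width: 0.0856
d [ 0.02  -0.003  0.45 ] r [-0.003 -0.001  0.002] pos [ 0.4405 -0.0057  0.1275] t 18.65 w 0.0856 J7 [-0.52 -0.01]
```

View pics/a8.png

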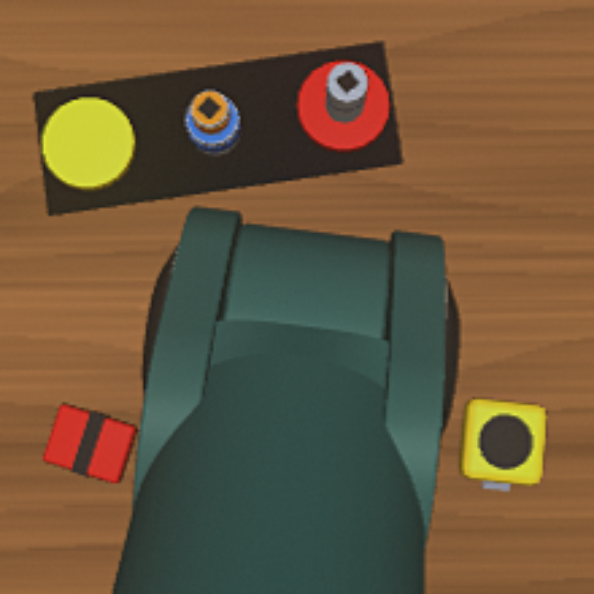

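View pics/a9.png

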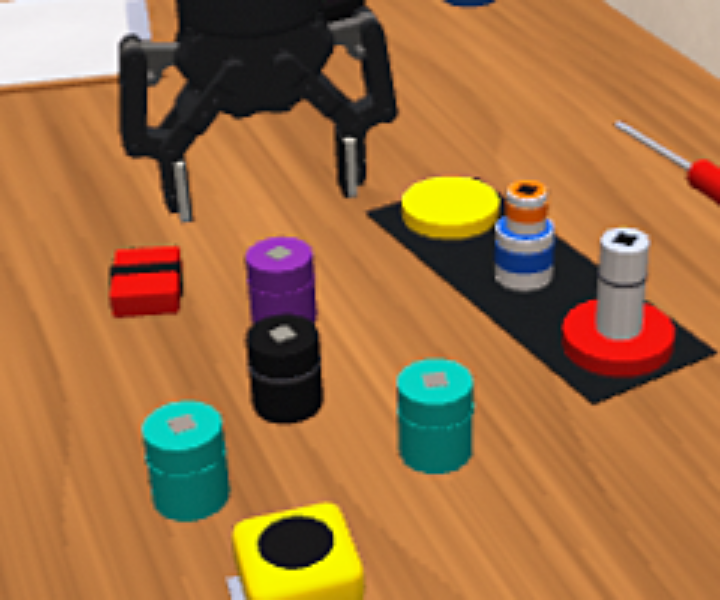

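The stack and the tall socket stand well, and the fingers are above black (side (275,240)), clear of purple and both turquoise sockets. I'll descend.

```bash
python3 -m crank '[{"rx":0,"ry":0,"rz":0,"dx":0.02,"dy":0,"dz":0.1,"claw":1},{"rx":0,"ry":0,"rz":0,"dx":0.02,"dy":0,"dz":0.25,"claw":1},{"rx":0,"ry":0,"rz":0,"dx":0.02,"dy":0,"dz":0.4,"claw":1},{"rx":0,"ry":0,"rz":0,"dx":0.02,"dy":0,"dz":0.45,"claw":1},{"rx":0,"ry":0,"rz":0,"dx":0.02,"dy":0,"dz":0.45,"claw":1}]'; python3 -c "
from h import *
go(.4435,-.0055,.018,np.radians(-8))"
```

```text
time_s: 19.17
eef_pos: [0.4444, -0.0059, 0.0596]
orientation: [[0.991, -0.137, -0.0], [-0.137, -0.991, 0.001], [-0.0, -0.001, -1.0]]
wrist_force: [-0.7, -0.3, 0.1]
width: 0.0852
d [-0.006 -0.002  0.278] r [-0.001  0.     0.004] pos [ 0.4444 -0.0059  0.0596] t 19.1667 w 0.0852 J7 [-0.45  0.1 ]
```

```bash
python3 -m crank '[{"rx":0,"ry":0,"rz":0,"dx":0,"dy":0,"dz":0.12,"claw":1},{"rx":0,"ry":0,"rz":0,"dx":0,"dy":0,"dz":0.22,"claw":1},{"rx":0,"ry":0,"rz":0,"dx":0,"dy":0,"dz":0.28,"claw":1},{"rx":0,"ry":0,"rz":0,"dx":0,"dy":0,"dz":0.28,"claw":0.3},{"rx":0,"ry":0,"rz":0,"dx":0,"dy":0,"dz":0.28,"claw":0.2}]'; for i in 1 2 ; do python3 -m crank '[{"rx":0,"ry":0,"rz":0,"dx":0,"dy":0,"dz":0,"claw":-1},{"rx":0,"ry":0,"rz":0,"dx":0,"dy":0,"dz":0,"claw":-1},{"rx":0,"ry":0,"rz":0,"dx":0,"dy":0,"dz":0,"claw":-1},{"rx":0,"ry":0,"rz":0,"dx":0,"dy":0,"dz":0,"claw":-1}]'|egrep 'eef|width|force'; done; python3 -m crank '[{"rx":0,"ry":0,"rz":0,"dx":0,"dy":0,"dz":-0.3,"claw":-1},{"rx":0,"ry":0,"rz":0,"dx":0,"dy":0,"dz":-0.6,"claw":-1},{"rx":0,"ry":0,"rz":0,"dx":0,"dy":0,"dz":-0.95,"claw":-1},{"rx":0,"ry":0,"rz":0,"dx":0,"dy":0,"dz":-0.95,"claw":-1},{"rx":0,"ry":0,"rz":0,"dx":0,"dy":0,"dz":-0.95,"claw":-1}]'; python3 -c "
from h import *
go(.6275,.1568,.17,np.radians(8))
"
```

```text
time_s: 19.58
eef_pos: [0.4448, -0.0059, 0.0183]
orientation: [[0.991, -0.137, 0.0], [-0.137, -0.991, 0.001], [0.0, -0.001, -1.0]]
wrist_force: [-0.3, 0.4, -0.4]
width: 0.0636
eef_pos: [0.4455, -0.0059, 0.0196]
wrist_force: [-5.4, 0.1, 18.0]
width: 0.0425
eef_pos: [0.4455, -0.0058, 0.0198]
wrist_force: [0.7, 0.1, -4.4]
width: 0.0426
time_s: 20.67
eef_pos: [0.4471, -0.0057, 0.1659]
orientation: [[0.991, -0.137, 0.008], [-0.137, -0.991, 0.003], [0.007, -0.004, -1.0]]
wrist_force: [0.9, -0.2, -3.0]
width: 0.0427
d [ 1.043 -1.238 -0.014] r [-0.007 -0.016 -0.553] pos [ 0.4471 -0.0057  0.1659] t 20.6667 w 0.0427 J7 [-0.57 -0.04]
```

```bash
python3 -m crank '[{"rx":0,"ry":0,"rz":0,"dx":0.6,"dy":-0.75,"dz":-0.02,"claw":-1},{"rx":0,"ry":0,"rz":0,"dx":0.6,"dy":-0.75,"dz":-0.02,"claw":-1},{"rx":0,"ry":0,"rz":0,"dx":0.6,"dy":-0.75,"dz":-0.02,"claw":-1},{"rx":0,"ry":0,"rz":0,"dx":0.6,"dy":-0.75,"dz":-0.02,"claw":-1},{"rx":0,"ry":0,"rz":0,"dx":0.6,"dy":-0.75,"dz":-0.02,"claw":-1}]'|egrep 'eef|width';  python3 -m crank '[{"rx":0,"ry":-0.02,"rz":-0.55,"dx":0.44,"dy":-0.49,"dz":0,"claw":-1},{"rx":0,"ry":-0.02,"rz":-0.55,"dx":0.44,"dy":-0.49,"dz":0,"claw":-1},{"rx":0,"ry":-0.02,"rz":-0.55,"dx":0.44,"dy":-0.49,"dz":0,"claw":-1},{"rx":0,"ry":-0.02,"rz":-0.55,"dx":0.44,"dy":-0.49,"dz":0,"claw":-1},{"rx":0,"ry":-0.02,"rz":-0.55,"dx":0.44,"dy":-0.49,"dz":0,"claw":-1}]'; python3 -c "
from h import *
go(.6275,.1568,.06,np.radians(8))
"
```

```text
eef_pos: [0.5535, 0.0973, 0.1683]
width: 0.0427
time_s: 21.5
eef_pos: [0.6282, 0.1614, 0.1667]
orientation: [[0.99, 0.142, -0.005], [0.142, -0.99, 0.002], [-0.005, -0.003, -1.0]]
wrist_force: [-0.5, -0.4, -3.8]
width: 0.0428
d [-0.005  0.032  0.711] r [-0.006  0.01   0.006] pos [0.6282 0.1614 0.1667] t 21.5 w 0.0428 J7 [-0.59  0.04]
```

```bash
python3 -m crank '[{"rx":0,"ry":0.01,"rz":0,"dx":-0.01,"dy":0.03,"dz":0.2,"claw":-1},{"rx":0,"ry":0.01,"rz":0,"dx":-0.01,"dy":0.03,"dz":0.4,"claw":-1},{"rx":0,"ry":0.01,"rz":0,"dx":-0.01,"dy":0.03,"dz":0.6,"claw":-1},{"rx":0,"ry":0.01,"rz":0,"dx":-0.01,"dy":0.03,"dz":0.7,"claw":-1},{"rx":0,"ry":0.01,"rz":0,"dx":-0.01,"dy":0.03,"dz":0.7,"claw":-1}]'; python3 -c "
from h import *
go(.6275,.1568,.0368,np.radians(8))
c=viewer.read_camera('side');cv2.imwrite('pics/b1.png',cv2.resize(c['color'][110:260,250:450,::-1],None,fx=4,fy=4))
"
```

```text
time_s: 21.92
eef_pos: [0.6237, 0.1553, 0.0574]
orientation: [[0.99, 0.141, -0.007], [0.141, -0.99, 0.001], [-0.007, -0.002, -1.0]]
wrist_force: [-0.6, 0.4, -3.5]
width: 0.0427
d [ 0.027 -0.006  0.137] r [-0.003  0.013  0.003] pos [0.6237 0.1553 0.0574] t 21.9167 w 0.0427 J7 [-0.55  0.09]
```

View pics/b1.png

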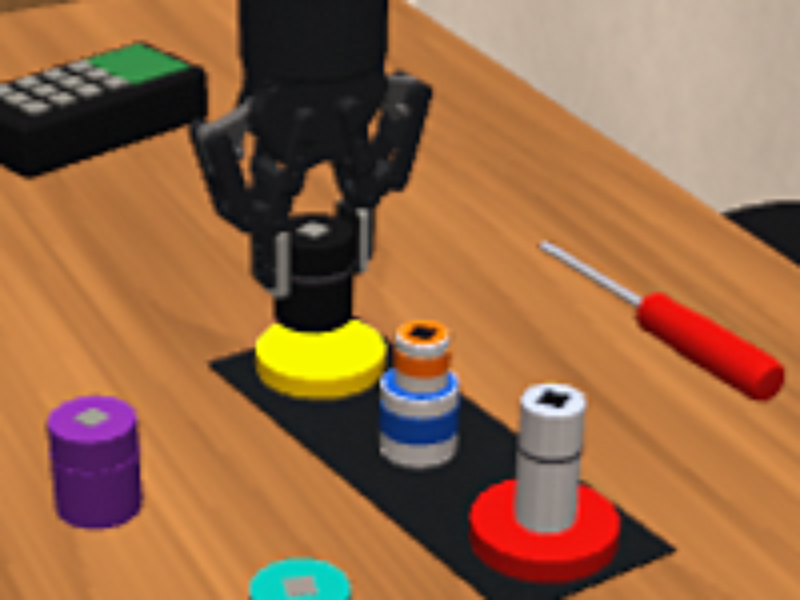

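Black is held upright at side (328,180), just above the middle of the yellow plinth. I'll lower, release and retreat.

```bash
python3 -m crank '[{"rx":0,"ry":0.01,"rz":0,"dx":0.02,"dy":0,"dz":0.06,"claw":-1},{"rx":0,"ry":0.01,"rz":0,"dx":0.02,"dy":0,"dz":0.1,"claw":-1},{"rx":0,"ry":0.01,"rz":0,"dx":0.02,"dy":0,"dz":0.13,"claw":-1},{"rx":0,"ry":0.01,"rz":0,"dx":0.02,"dy":0,"dz":0.14,"claw":-1},{"rx":0,"ry":0.01,"rz":0,"dx":0.02,"dy":0,"dz":0.14,"claw":-1}]'; python3 -m crank '[{"rx":0,"ry":0,"rz":0,"dx":0,"dy":0,"dz":0,"claw":0.1},{"rx":0,"ry":0,"rz":0,"dx":0,"dy":0,"dz":0,"claw":0.5},{"rx":0,"ry":0,"rz":0,"dx":0,"dy":0,"dz":0,"claw":1},{"rx":0,"ry":0,"rz":0,"dx":0,"dy":0,"dz":0,"claw":1},{"rx":0,"ry":0,"rz":0,"dx":0,"dy":0,"dz":0,"claw":1}]'; python3 -m crank '[{"rx":0,"ry":0,"rz":0,"dx":0,"dy":0,"dz":-0.3,"claw":1},{"rx":0,"ry":0,"rz":0,"dx":0,"dy":0,"dz":-0.6,"claw":1},{"rx":0,"ry":0,"rz":0,"dx":0,"dy":0,"dz":-0.9,"claw":1},{"rx":0,"ry":0,"rz":0,"dx":0,"dy":0,"dz":-0.9,"claw":1},{"rx":0,"ry":0,"rz":0,"dx":0,"dy":0,"dz":-0.9,"claw":1}]'; for i in 1 2; do python3 -m crank '[{"rx":0,"ry":0,"rz":0,"dx":-0.2,"dy":-0.9,"dz":0,"claw":1},{"rx":0,"ry":0,"rz":0,"dx":-0.2,"dy":-0.9,"dz":0,"claw":1},{"rx":0,"ry":0,"rz":0,"dx":-0.2,"dy":-0.9,"dz":0,"claw":1},{"rx":0,"ry":0,"rz":0,"dx":-0.2,"dy":-0.9,"dz":0,"claw":1},{"rx":0,"ry":0,"rz":0,"dx":-0.2,"dy":-0.9,"dz":0,"claw":1}]'|grep eef; done
python3 -c "
from h import *
c=viewer.read_camera('top');cv2.imwrite('pics/b2.png',cv2.resize(c['color'][150:350,220:490,::-1],None,fx=2.9,fy=2.9))
c=viewer.read_camera('side');cv2.imwrite('pics/b3.png',c['color'][:,:,::-1])
"
```

```text
time_s: 22.38
eef_pos: [0.6279, 0.1561, 0.0388]
orientation: [[0.99, 0.141, 0.001], [0.141, -0.99, 0.002], [0.001, -0.002, -1.0]]
wrist_force: [-0.2, -0.3, -3.1]
width: 0.0428
time_s: 22.8
eef_pos: [0.6281, 0.1561, 0.039]
orientation: [[0.99, 0.141, 0.001], [0.141, -0.99, 0.002], [0.001, -0.002, -1.0]]
wrist_force: [0.1, -1.2, 0.5]
width: 0.085
time_s: 23.22
eef_pos: [0.6297, 0.1562, 0.1784]
orientation: [[0.99, 0.141, 0.007], [0.141, -0.99, 0.004], [0.008, -0.003, -1.0]]
wrist_force: [0.2, -0.3, -0.1]
width: 0.0853
eef_pos: [0.5787, 0.2907, 0.1778]
eef_pos: [0.526, 0.4249, 0.1771]
```

View pics/b2.png

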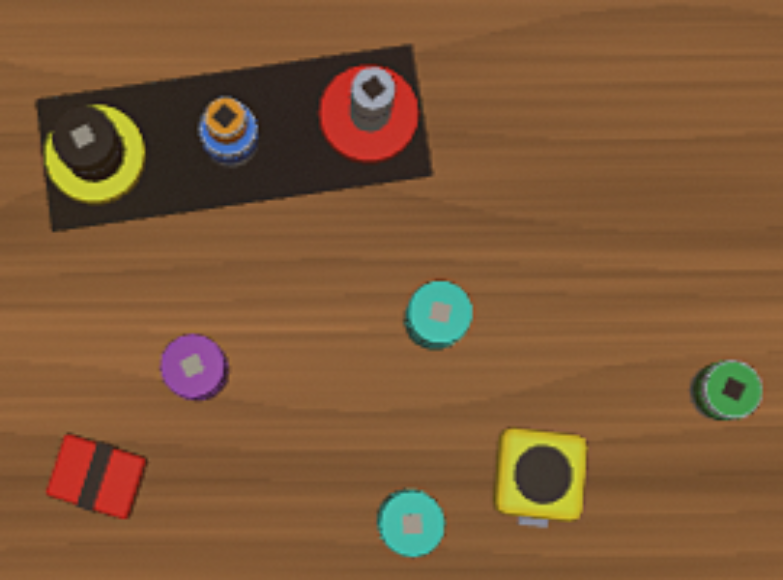

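View pics/b3.png

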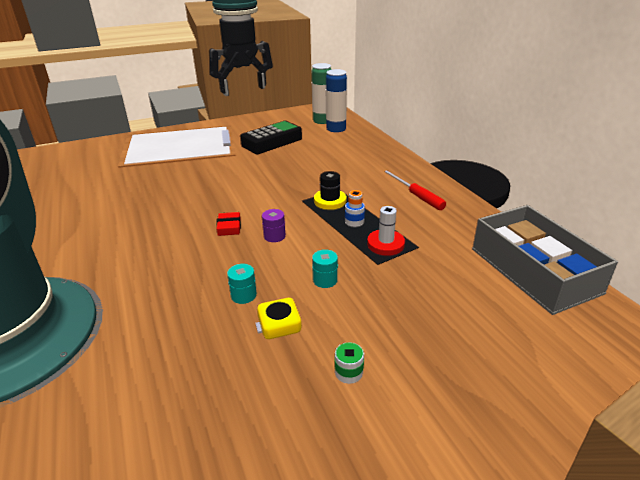

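All four stand upright in place, with black's square at (248.3,196.6), orange at (297.6,190.3) and tall at (349,180). I'll check the numbers before handing in.

```bash
python3 -c "
from h import *
c=viewer.read_camera('top')
for n,a,t in(('black',(248.3,196.6,.069),(.6253,.1568)),('orange',(297.6,190.3,.071),(.6365,.0584)),('tall',(349,180,.083),(.6533,-.0406)),('green',(473.1,284.1,.04),(.4514,-.2836))):
  x=ray(c,*a); print(n,x.round(4),'err mm',((x-t)*1000).round(1))
s=robot.sense(); print(s['time_s'],s['wrist_force'],np.abs(s['dq']).max())
"
```

```text
black [0.6258 0.1561] err mm [ 0.5 -0.7]
orange [0.6369 0.0585] err mm [0.4 0.1]
tall [ 0.6533 -0.0426] err mm [-0. -2.]
green [ 0.4512 -0.2858] err mm [-0.2 -2.2]
24.2 [-0.32569271 -0.68408123 -0.25587645] 0.017690912595761284
```

```bash
python3 -c "
from bench import job; print(job.hand_in())"
```

```text
the job is handed in; nothing more can be done
None
```

The socket display is set out and handed in at about 24 s of the 106 s allowed. The hand-in reports no verdict.

| Socket | Where it stands | Last camera measurement |
|---|---|---|
| Black | yellow plinth | within about 1 mm of centre |
| Tall chrome | red plinth | within about 2 mm of centre |
| Blue-banded | mat, midway | about 3 mm from the midpoint, measured before orange was stacked on it |
| Orange-banded | on top of blue | within about 1 mm of blue's centre |

- **Upright and clear:** in the last pictures all four stood upright, and the gripper was open and away from everything. Height and tilt were judged by eye only.
- **Bystanders:** the green socket reads 2 mm from its first position, which is about the reading error, and it was never approached. The bit case, tape measure, and purple and turquoise sockets look unmoved in the pictures but were not measured.
- **What disagreed:** camera and arm positions differed by about 2.5 mm in x, within tolerance, and I allowed for it when placing. The first two move commands were refused because rows were missing keys; nothing moved.
- **Force:** closing on blue gave a brief 48 N reading at the wrist, under the 120 N wrist limit. I took it to come from the finger pads swinging forward, so I don't expect it to count against the 40 N limit on the gripper's body.

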